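# Sort the animal bones into the finds tray

### The job

Gather the four animal bones from the sorting table into the grey finds tray, each the same way up as it lies now and in the middle of its own compartment: the limb bone on the orange pad and the jaw with teeth on the green pad, both laid lengthwise, the vertebra on the blue pad and the small ankle bone on the yellow pad. Set each bone down rather than dropping it, and leave the clay jug handle and the grey stone whorl, which are not bone, where they lie.

Things in the scene. Friction and masses are not known exactly. Their poses are not given: they have to be found in the camera images.
- long_bone: pale tan limb bone, dumbbell-like: 88 mm long along x, shaft round, 15 mm thick, between x = -26 and +24 mm, its axis 10 mm above the underside; ends 26 mm wide and 20 mm high (one blocky, one with two knuckles). About 45 g; grasp the shaft across (along y). Origin: underside, middle of the length and width; z up. Loose on the table.
- jaw: pale tan piece of animal jaw standing on its edge, with five white teeth along its top: 72 mm long along x, 16 mm thick along y, body 20 mm high, teeth to 28 mm, and a branch rising to 40 mm high at the +x end (x = 16 to 36 mm). About 50 g; grasp across (along y) at the middle. Origin: underside, middle of the length and thickness; z up. Loose on the table.
- vertebra: pale tan vertebra: an upright drum 28 mm in diameter, 22 mm high, centred at x = -6 mm; behind it (+x) a thin arch with two side wings (tips at x = 21, y = +-24 mm, reaching +-28 mm) and a spine to x = 29 mm; 49 mm long over all. About 25 g. Grasp the drum along y (28 mm wide) at x = -6 to -8 mm. Origin: underside, 6 mm from the drum's axis towards the spine; z up. Loose on the table.
- ankle_bone: small pale tan ankle (knuckle) bone, spool-shaped block: 36 mm long along x, 22 mm wide along y, 18 mm high, a groove along its top. About 20 g; grasp across (along y). Origin: underside, centre; z up. Loose on the table.
- pad_orange: Orange pad, 104 x 76 x 4 mm, fixed in the middle of one compartment (which one varies) of the fixed grey finds tray. Origin: centre of its underside, 4 mm above the table. x: along the compartment (114 mm inside), y: across it (85 mm inside), z up. The tray is 240 x 182 mm, two compartments by two, walls and dividers 4 mm thick, tops 26 mm above the table, 18 mm above the pad.
- pad_green: Green pad, 104 x 76 x 4 mm, fixed in the middle of one compartment (which one varies) of the fixed grey finds tray. Origin: centre of its underside, 4 mm above the table. x: along the compartment (114 mm inside), y: across it (85 mm inside), z up. The tray is 240 x 182 mm, two compartments by two, walls and dividers 4 mm thick, tops 26 mm above the table, 18 mm above the pad.
- pad_blue: Blue pad, 104 x 76 x 4 mm, fixed in the middle of one compartment (which one varies) of the fixed grey finds tray. Origin: centre of its underside, 4 mm above the table. x: along the compartment (114 mm inside), y: across it (85 mm inside), z up. The tray is 240 x 182 mm, two compartments by two, walls and dividers 4 mm thick, tops 26 mm above the table, 18 mm above the pad.
- pad_yellow: Yellow pad, 104 x 76 x 4 mm, fixed in the middle of one compartment (which one varies) of the fixed grey finds tray. Origin: centre of its underside, 4 mm above the table. x: along the compartment (114 mm inside), y: across it (85 mm inside), z up. The tray is 240 x 182 mm, two compartments by two, walls and dividers 4 mm thick, tops 26 mm above the table, 18 mm above the pad.
- clay_handle: look-alike, not bone: broken jug handle of red-brown fired clay, shaped like the limb bone: 88 mm long along x, shaft 15 mm thick, blocky ends 25 mm wide and 20 mm high. To be left alone. Origin: underside, centre; z up. Loose on the table.
- stone_whorl: look-alike, not bone: grey stone spindle whorl, a thick ring 32 mm in diameter and 20 mm high with a 10 mm hole. To be left alone. Origin: underside, centre; z up. Loose on the table.

How it is judged:
By the outcome, as a careful person would: the job done as asked, in the order asked, and still so for the second after the job is handed in, with the robot touching nothing.
It also fails if it takes over 99 s, if anything falls off the work surface, if the arm or the gripper's body presses on something with over 40 N, if the wrist force passes 120 N, or if a joint passes its speed limit or range.

### The arm

A 6-joint arm with a two-finger parallel gripper is mounted at the origin on the work surface. World frame = base frame: x ahead of the robot, y to its left, z up, the work surface at z = 0. Lengths are in m, angles in rad, forces in N, time in s.
With the tool pointing down it reaches from about 0.35 to 0.875 m from the base axis. Payload 15.5 kg.
Tool frame: the origin (TCP) lies on the centre line of the jaws, within the pads' length; the fingertips stand 19 mm ahead of it and the grasp point (between the pads) is the TCP (r.tip_reach is the z of the fingertips in the tool frame, in m); z points along the fingers, y is the line along which they close (so a half turn about z gives the same grasp; the last joint's range is limited). The gripper opens to 85 mm and grips with 20 to 120 N. Pads are 22 mm wide; open, the fingers measure 114 mm over their backs; the gripper's body (76 mm by 85 mm) begins 54 mm behind the grasp point. The pads swing forward as they close: fully open they stand 13 mm farther back than shut.
Start: joints at [-1.383, 0.494, 1.345, -0, 1.302, -0.096], TCP at [0.174, -0.6, 0.25] pointing down, gripper open.
Joint ranges: [-2.91, 2.91], [-0.82, 2.16], [0.22, 2.67], [-1.22, 4.37], [0.12, 2.79], [-3.08, 3.08]. Speed limits (rad/s): [1.89, 1.89, 2.57, 3.01, 3.01, 3.01].

### API

Orientations are given as a unit quaternion [x, y, z, w].
In Python, from rig import r gives the robot as it stands.
- The arm moves only by the shell command python3 -m pendant 'ROWS' [OPENING] [FORCE]. ROWS is JSON, one flat list of numbers, 4 for each row, row after row: the shift along the tool's x, y, z in m, then the turn about the tool's z in rad. In form: [dx, dy, dz, spin, dx, dy, dz, spin, ...]. A call has 1 to 20 rows; each row is the pose to reach, as a shift and turn from the pose commanded when the call began, along the tool's axes at that moment; what a row does not reach only later rows make up. A row lasts 1/10 s, in which the tool goes at most 50 mm and 8.59 degrees, less where a joint would pass 70% of its speed; a pose out of reach is approached as far as the arm can. A call with a gripper value outside its range is refused whole. OPENING is the finger opening in m, from 0 to 0.0854, set as the call begins (- or left out, the last holds). The fingers move at their own pace and stop on an object; FORCE is the grip in N (left out, the last holds). Time passes only in rows, so rows that repeat a pose let the fingers close. It gives the time, the measured TCP pose, the force, the opening and the grip force at its end, in the units of the state.
- r.state(): the state, without advancing time (a new reading comes with each control period).
- r.capture(name): name is "side" or "top" or "wrist"; returns a dict with "frame" (420x560x3 uint8, red, green, blue), "mtx" (3x3 intrinsics, pixels), "R" (3x3) and "t" (3): a world point X has camera coordinates R X + t. Camera axes: x right, y down, z forward; pixel columns grow to the right and rows downward; lengths in m; the calibration is good to about 2 mm. A picture is of the moment at which its call begins. There is no depth.
- r.hand_in(): hands the job in; it is judged then, once.
The state is a dict: "t": time; "qpos": joint angles; "qd": joint speeds; "joint_torque": joint torques, N m; "position": TCP position; "eef_rot": TCP orientation; "contact_force": force on the tool from outside, world axes, zero at the start; "moment": the same for the moment, N m; "grip_width": finger opening in m; "grasp_force": force on a finger pad.
Only numpy, scipy, OpenCV 4.12 (cv2) and the standard library are available. Lean on these libraries where they do the work, as an engineer would, in place of code of your own. Each camera call takes 0.05 s, during which the arm holds its last target. There are 200 camera calls.

## Working session

There is one attempt and no reset: what is moved stays moved. The work goes in short steps, Python scripts to look and compute and a shell command to move; the robot and the scene stay as the last step left them, time stands still between calls to the robot, and variables do not carry over. Pictures are saved under pics/ and viewed, at most 16 in all, crops included, and the job is handed in when it is done.

```bash
ls; mkdir -p pics; python3 - <<'E'
from rig import r
import cv2,numpy as np
s=r.state();print(s)
for n in("top","side"):
    c=r.capture(n);cv2.imwrite(f"pics/{n}0.png",c["frame"][:,:,::-1]);print(n,c["mtx"],c["R"],c["t"], -c["R"].T@c["t"])
    np.savez(f"{n}0.npz",**c)
E
```

```text
pics
{'t': 0.0, 'qpos': array([-1.38349391e+00,  4.94181993e-01,  1.34612705e+00,  3.84897712e-05,
        1.30249997e+00, -9.55077151e-02]), 'qd': array([ 0.0010884 , -0.00090959,  0.00183839,  0.00103403, -0.0014542 ,
        0.00087775]), 'joint_torque': array([ 4.85591154e-03, -8.82163310e+01, -3.83867991e+01,  2.15325513e-04,
        1.00913862e-02,  1.36963311e-05]), 'position': array([ 0.17435692, -0.59983993,  0.24970236]), 'eef_rot': array([ 9.90019489e-01,  1.40929208e-01, -9.37036211e-06, -6.08391743e-04]), 'contact_force': array([0.37700739, 0.83055318, 0.22029357]), 'moment': array([-0.07139053, -0.03000787,  0.00578613]), 'grasp_force': 0.0, 'grip_width': 0.0853646991232766}
top [[539.20355218   0.         276.86391115]
 [  0.         539.20355218 207.64809975]
 [  0.           0.           1.        ]] [[-0.00694161 -0.99990351  0.01203238]
 [-0.99193166  0.0053621  -0.12666026]
 [ 0.12658352 -0.01281452 -0.99187318]] [-0.01099865  0.52210543  1.14094292] [3.73391987e-01 8.23470608e-04 1.19793303e+00]
side [[430.80147955   0.         276.06071608]
 [  0.         430.80147955 211.56894094]
 [  0.           0.           1.        ]] [[-0.70017048 -0.71396849  0.00320971]
 [-0.48184281  0.46920384 -0.74005085]
 [ 0.52686697 -0.51970833 -0.67254326]] [0.3794065  0.31490179 0.56740921] [0.11843322 0.41801845 0.6134328 ]
```

View pics/top0.png

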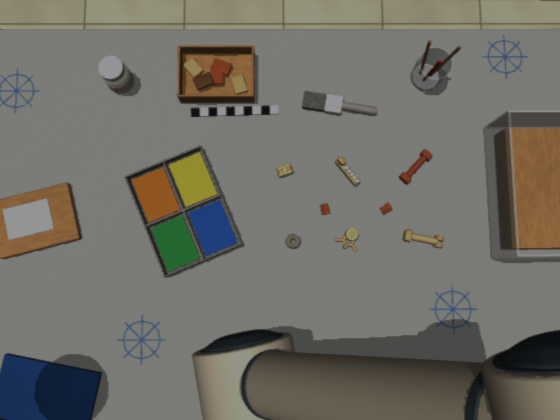

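View pics/side0.png

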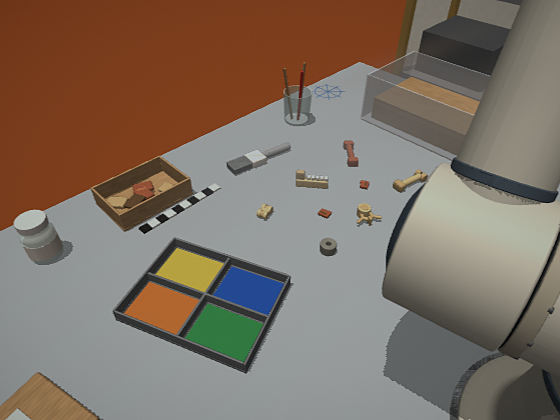

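The top view shows the long bone at (424,239), jaw (348,171), vertebra (348,238) and ankle bone (285,170). The handle is at (416,166), the whorl at (293,241), and there are red shards nearby. The pads are orange (155,194), yellow (193,180), green (175,243) and blue (213,227). In the side view the pads are at orange (163,307), yellow (190,270), green (225,331) and blue (250,290). The bones there are ankle (264,211), jaw (312,180), vertebra (367,213) and long bone (410,181).

```bash
cat > h.py <<'E'
import numpy as np,cv2
from scipy.spatial.transform import Rotation as Ro
def ray(c,p):
    d=np.linalg.inv(c["mtx"])@np.array([p[0],p[1],1.]);d=c["R"].T@d
    return -c["R"].T@c["t"],d/np.linalg.norm(d)
def plane(c,p,z):
    o,d=ray(c,p);return o+d*(z-o[2])/d[2]
def proj(c,X):
    q=c["mtx"]@(c["R"]@np.asarray(X)+c["t"]);return q[:2]/q[2]
def tri(obs):
    A=np.zeros((3,3));b=np.zeros(3);L=[ray(c,p) for c,p in obs]
    for o,d in L:
        M=np.eye(3)-np.outer(d,d);A+=M;b+=M@o
    X=np.linalg.solve(A,b);return X,max(np.linalg.norm((np.eye(3)-np.outer(d,d))@(X-o)) for o,d in L)
def go(s,X,yaw=None):
    "shift+spin in tool axes to reach world X with tool-x heading yaw (mod pi, nearest)"
    R=Ro.from_quat(s["eef_rot"]).as_matrix();d=R.T@(np.asarray(X)-s["position"])
    h=np.arctan2(R[1,0],R[0,0]);sp=0 if yaw is None else -((yaw-h+np.pi/2)%np.pi-np.pi/2)
    return np.round([*d,sp],4),"q6 %.2f heading %.3f"%(s["qpos"][5],h)
def blobs(c,col,lo=20):
    hsv=cv2.cvtColor(c["frame"],cv2.COLOR_RGB2HSV)
    R={"orange":((9,190,90),(15,255,255)),"green":((50,120,40),(75,255,255)),"blue":((105,150,60),(125,255,255)),"yellow":((22,160,90),(30,255,255)),"tan":((13,40,110),(32,190,255))}[col]
    m=cv2.inRange(hsv,np.array(R[0]),np.array(R[1]));m=cv2.morphologyEx(m,cv2.MORPH_CLOSE,np.ones((3,3)))
    cs,_=cv2.findContours(m,cv2.RETR_EXTERNAL,cv2.CHAIN_APPROX_NONE)
    return [k for k in cs if cv2.contourArea(k)>lo],m
def cen(k):
    m=cv2.moments(k);return np.array([m["m10"],m["m01"]])/m["m00"]
E
python3 - <<'E'
from h import *
T,S=[dict(np.load(f"{n}0.npz")) for n in("top","side")]
for c,pt in((T,[(155,194),(193,180),(175,243),(213,227),(424,239),(348,171),(352,235),(285,170)]),(S,[(163,307),(190,270),(225,331),(250,290),(410,181),(312,183),(367,213),(264,211)])):
    h=cv2.cvtColor(c["frame"],cv2.COLOR_RGB2HSV)
    print([h[v,u].tolist() for u,v in pt])
for col in("orange","yellow","green","blue"):
    P=[]
    for c in(T,S):
        k=max(blobs(c,col)[0],key=cv2.contourArea);P.append(cen(k));
        b=cv2.boxPoints(cv2.minAreaRect(k));w=np.array([plane(c,q,.008)[:2] for q in b])
        print(col,P[-1].round(1),cv2.contourArea(k),plane(c,P[-1],.008)[:2].round(4),"edges",[(round(np.hypot(*(w[i]-w[i-1])),4),round(np.arctan2(*(w[i]-w[i-1])[::-1]),3)) for i in(0,1)])
    print("  tri",tri(list(zip((T,S),P))))
for c in(T,S):
    for k in blobs(c,"tan")[0]: print(cen(k).round(1),cv2.contourArea(k),plane(c,cen(k),.01)[:2].round(3))
bone=dict(long=((424,239),(410,181)),jaw=((348,171),(312,180)),vert=((348,238),(367,213)),ankle=((285,170),(264,211)))
for n,ps in bone.items():
    P=[]
    for c,p in zip((T,S),ps):
        k=min(blobs(c,"tan",8)[0],key=lambda k:np.hypot(*(cen(k)-p)));P.append(cen(k))
    print(n,np.round(P,1),tri(list(zip((T,S),P))))
E
```

```text
[[14, 198, 143], [28, 177, 147], [65, 160, 102], [110, 194, 125], [25, 98, 146], [120, 2, 147], [24, 106, 145], [29, 82, 147]]
[[13, 187, 176], [25, 165, 182], [66, 151, 120], [110, 191, 147], [19, 98, 162], [18, 74, 104], [19, 99, 93], [20, 91, 182]]
orange [155.5 194.5] 1367.0 [0.5563 0.2554] edges [(np.float64(0.1005), np.float64(0.397)), (np.float64(0.0724), np.float64(-1.184))]
orange [154.   77.9] 53791.0 [ 1.3114 -0.2135] edges [(np.float64(0.807), np.float64(0.798)), (np.float64(1.6297), np.float64(-0.333))]
  tri (array([0.50789818, 0.18870494, 0.40440067]), np.float64(0.02131272832483817))
yellow [192.5 179.2] 1413.5 [0.5905 0.1737] edges [(np.float64(0.1021), np.float64(0.403)), (np.float64(0.0741), np.float64(-1.169))]
yellow [189.7 269.2] 1540.5 [0.5909 0.172 ] edges [(np.float64(0.1137), np.float64(0.398)), (np.float64(0.0768), np.float64(-0.849))]
  tri (array([0.58981023, 0.173062  , 0.0099521 ]), np.float64(0.00047875449515602563))
green [174.9 243.3] 1517.0 [0.4475 0.2104] edges [(np.float64(0.1028), np.float64(0.405)), (np.float64(0.0758), np.float64(-1.182))]
gree
[... 1164 characters left out ...]
-0.033]
[365.5 212.2] 202.0 [ 0.46 -0.18]
[309.9 180.2] 75.5 [ 0.613 -0.177]
[300.2 171.5] 21.5 [ 0.651 -0.185]
[410.5 178.5] 172.5 [ 0.457 -0.346]
[138.9 184.4] 2766.0 [0.87  0.108]
[432.4 103.3] 2899.5 [ 0.608 -0.697]
long [[423.4 237.8]
 [410.5 178.5]] (array([ 0.45461242, -0.33693549,  0.01677431]), np.float64(0.0011091760262505143))
jaw [[347.1 169.5]
 [309.9 180.2]] (array([ 0.60921619, -0.1721444 ,  0.01493682]), np.float64(0.00028465024549395536))
vert [[349.2 238. ]
 [365.5 212.2]] (array([ 0.4558957 , -0.17292975,  0.01741758]), np.float64(0.0001274151810236918))
ankle [[283.8 169.2]
 [263.6 210. ]] (array([ 0.61088593, -0.03082734,  0.01274881]), np.float64(0.0003565986269639691))
```

Pad heights (8–10 mm), spacing (118 mm) and heading (0.40) agree across the two views and with the text. Next I move above the long bone for a close look.

```bash
python3 -m pendant '[0.04,-0.02,0,-0.15, 0.085,-0.042,0,-0.3, 0.13,-0.064,0,-0.45, 0.175,-0.087,0,-0.6, 0.22,-0.11,0,-0.75, 0.26,-0.13,0,-0.9, 0.30,-0.152,0,-1.04, 0.33,-0.167,0,-1.14, 0.344,-0.173,0,-1.14, 0.344,-0.173,0,-1.14, 0.344,-0.173,0,-1.14]' 0.06 30
python3 - <<'E'
from rig import r
from h import *
c=r.capture("wrist");cv2.imwrite("pics/w1.png",c["frame"][:,:,::-1]);np.savez("w1.npz",**c);s=r.state();print(s["position"],s["qpos"].round(2),-c["R"].T@c["t"])
for k in blobs(c,"tan",100)[0]: print(cen(k).round(1),cv2.contourArea(k),plane(c,cen(k),.01)[:2].round(4))
E
```

```text
t: 1.2
position: [0.456, -0.3385, 0.2501]
eef_rot: [0.758, 0.652, -0.0, -0.0]
contact_force: [-0.7, -0.7, 0.2]
grip_width: 0.0601
grasp_force: 0.0
[ 0.45569465 -0.33885817  0.25011672] [-0.74  0.41  1.49 -0.    1.24 -0.59] [ 0.46465551 -0.27254607  0.37485299]
[428.  386.7] 1795.5 [ 0.6284 -0.6761]
[323.1 336.9] 623.5 [ 0.4791 -0.563 ]
[283.  185.6] 900.0 [ 0.4547 -0.3342]
[261.   42.1] 1031.5 [ 0.4545 -0.1708]
[394.5  24.2] 767.0 [ 0.6026 -0.1753]
```

View pics/w1.png

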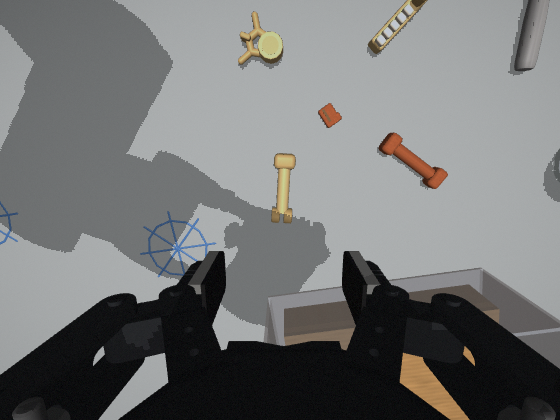

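Wrist view: the long bone lies straight up the image, with its blocky end at (285,158) and its knuckles at (283,216). The vertebra is at (261,42), the jaw at (394,24), the handle at (413,161) and a transparent box at the bottom right.

```bash
cat >> h.py <<'E'
def bone(c,p,z):
    hsv=cv2.cvtColor(c["frame"],cv2.COLOR_RGB2HSV)
    m=cv2.inRange(hsv,np.array((11,55,35)),np.array((34,190,255)))
    m=cv2.morphologyEx(m,cv2.MORPH_CLOSE,np.ones((5,5)))
    cs,_=cv2.findContours(m,cv2.RETR_EXTERNAL,cv2.CHAIN_APPROX_NONE)
    k=min([k for k in cs if cv2.contourArea(k)>60],key=lambda k:np.hypot(*(cen(k)-p)))
    w=np.array([plane(c,q[0],z)[:2] for q in k])
    (x,y),(a,b),_=cv2.minAreaRect((w*1000).astype(np.float32));B=cv2.boxPoints(((x,y),(a,b),_))
    e=[B[1]-B[0],B[2]-B[1]];e=max(e,key=np.linalg.norm)
    return dict(centre=np.round([x/1000,y/1000],4),dims=np.round(sorted((a,b)),1),head=round(float(np.arctan2(e[1],e[0])%np.pi),3),pix=cen(k).round(1),k=k)
E
python3 - <<'E'
from h import *
from rig import r
c=dict(np.load("w1.npz"));T,S=[dict(np.load(f"{n}0.npz")) for n in("top","side")]
for C,p in((c,(283,187)),(T,(424,238)),(S,(410,180))):
    b=bone(C,p,.010);b.pop("k");print(b)
b=bone(c,(283,187),.01);d=bone(T,(424,238),.01);print(tri([(c,b["pix"]),(T,d["pix"])]))
print(go(r.state(),[*b["centre"],.010],b["head"]))
E
```

```text
{'centre': array([ 0.4538, -0.3382]), 'dims': array([26.1, 88.5]), 'head': 1.364, 'pix': array([282.9, 187. ])}
{'centre': array([ 0.4551, -0.3374]), 'dims': array([27.5, 88. ]), 'head': 1.373, 'pix': array([423.3, 238.3])}
{'centre': array([ 0.4555, -0.3388]), 'dims': array([37.7, 99.1]), 'head': 1.384, 'pix': array([409.2, 180.5])}
(array([ 0.45429282, -0.33381664,  0.02367993]), np.float64(0.0004728866234736505))
(array([ 0.0004, -0.0018,  0.2401,  0.0567]), 'q6 -0.59 heading 1.421')
```

```bash
python3 -m pendant '[0.0004,-0.0018,0.04,0.0567, 0.0004,-0.0018,0.085,0.0567, 0.0004,-0.0018,0.13,0.0567, 0.0004,-0.0018,0.17,0.0567, 0.0004,-0.0018,0.2,0.0567, 0.0004,-0.0018,0.218,0.0567, 0.0004,-0.0018,0.225,0.0567, 0.0004,-0.0018,0.228,0.0567, 0.0004,-0.0018,0.228,0.0567]' 0.06 30
python3 -m pendant '[0,0,0,0,0,0,0,0,0,0,0,0,0,0,0,0,0,0,0,0,0,0,0,0,0,0,0,0,0,0,0,0]' 0.005 30
```

```text
t: 2.15
position: [0.4547, -0.3381, 0.0228]
eef_rot: [0.776, 0.631, 0.0, 0.0]
contact_force: [0.3, 0.4, 0.8]
grip_width: 0.0604
grasp_force: 0.0
t: 2.95
position: [0.455, -0.3376, 0.023]
eef_rot: [0.776, 0.631, 0.0, 0.0]
contact_force: [-1.0, -0.2, 7.5]
grip_width: 0.0138
grasp_force: 29.7
```

```bash
python3 -m pendant '[0,0,-0.01,0, 0,0,-0.03,0, 0,0,-0.06,0, 0,0,-0.09,0, 0,0,-0.11,0, 0,0,-0.12,0,0,0,-0.12,0]'
python3 - <<'E'
from rig import r
from h import *
c=r.capture("wrist");cv2.imwrite("pics/w2.png",c["frame"][:,:,::-1])
T=r.capture("top");cv2.imwrite("pics/t2.png",T["frame"][:,:,::-1])
s=r.state();print(go(s,[.5563,.2555,s["position"][2]],.402))
E
```

```text
t: 3.65
position: [0.4552, -0.3377, 0.1436]
eef_rot: [0.776, 0.631, 0.0, 0.001]
contact_force: [-0.0, 0.5, 0.5]
grip_width: 0.0133
grasp_force: 29.5
(array([ 6.009e-01, -2.070e-02,  3.000e-04,  9.641e-01]), 'q6 -0.54 heading 1.366')
```

View pics/w2.png

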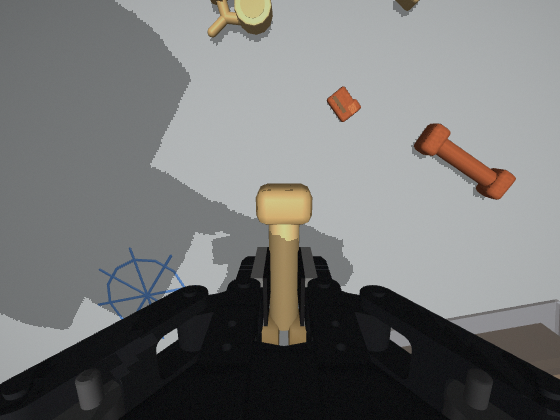

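The bone is held between the pads at mid-shaft; its blocky end is at (284,205). Carrying it to the orange pad.

```bash
python3 -m pendant '[0.03,-0.001,0,0.05, 0.07,-0.002,0,0.11, 0.115,-0.004,0,0.18, 0.16,-0.006,0,0.26, 0.205,-0.007,0,0.33, 0.25,-0.009,0,0.4, 0.295,-0.01,0,0.48, 0.34,-0.012,0,0.55, 0.385,-0.013,0,0.62, 0.43,-0.015,0,0.7, 0.475,-0.016,0,0.77, 0.52,-0.018,0,0.84, 0.555,-0.019,0,0.9, 0.58,-0.02,0,0.935, 0.595,-0.0205,0,0.955, 0.601,-0.0207,0,0.964, 0.601,-0.0207,0,0.964,0.601,-0.0207,0,0.964,0.601,-0.0207,0,0.964]'
python3 - <<'E'
from rig import r
from h import *
c=r.capture("wrist");cv2.imwrite("pics/w3.png",c["frame"][:,:,::-1]);np.savez("w3.npz",**c)
S=r.capture("side")
s=r.state()
print(c["mtx"][0,0])
for col in("orange","yellow","green","blue"):
    for C in (c,):
        ks=blobs(C,col,300)[0]
        for k in ks:
            w=np.array([plane(C,q[0],.008)[:2] for q in k]).astype(np.float32)*1000
            print(col,cen(k).round(),cv2.contourArea(k),cv2.minAreaRect(w))
print(go(s,[.5563,.2555,.032],.402))
E
```

```text
t: 5.65
position: [0.5565, 0.2543, 0.1421]
eef_rot: [0.98, 0.199, -0.0, 0.0]
contact_force: [-0.0, -0.3, -0.1]
grip_width: 0.0139
grasp_force: 29.4
292.7762339764104
orange [253. 234.] 824.5 ((522.9472045898438, 269.92498779296875), (46.30239486694336, 23.99676513671875), 22.707143783569336)
orange [314. 221.] 1124.0 ((555.3233642578125, 228.93460083007812), (74.73078155517578, 28.459436416625977), 25.12118148803711)
yellow [381. 205.] 9043.5 ((590.1290283203125, 173.68270874023438), (103.43428802490234, 76.07266998291016), 22.682035446166992)
blue [378. 285.] 791.5 ((514.9678344726562, 142.12953186035156), (21.93865394592285, 75.85519409179688), 22.967580795288086)
(array([ 1.000e-04, -1.100e-03,  1.103e-01, -6.000e-04]), 'q6 1.50 heading 0.401')
```

View pics/w3.png

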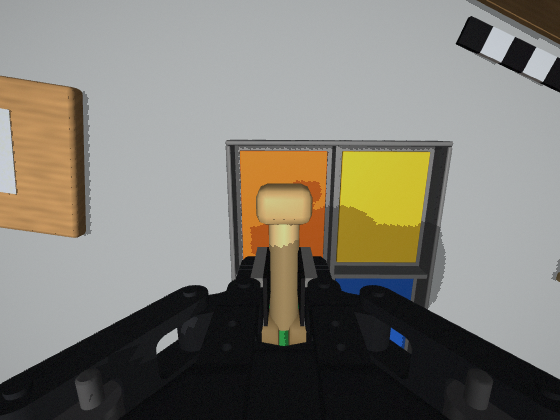

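The wrist view puts the orange pad under the bone and the yellow pad at (381,205), measured 103×76 mm at (0.590,0.174). That matches the earlier fix, so I lower.

```bash
python3 -m pendant '[0,-0.001,0.03,0, 0,-0.001,0.065,0, 0,-0.001,0.09,0, 0,-0.001,0.1,0, 0,-0.001,0.105,0, 0,-0.001,0.108,0, 0,-0.001,0.1103,0,0,-0.001,0.1103,0,0,-0.001,0.1103,0]'
python3 -m pendant '[0,0,0,0,0,0,0,0,0,0,0,0,0,0,0,0]' 0.032
python3 -m pendant '[0,0,-0.01,0, 0,0,-0.03,0, 0,0,-0.07,0, 0,0,-0.11,0, 0,0,-0.15,0, 0,0,-0.19,0, 0,0,-0.21,0,0,0,-0.22,0]'
python3 - <<'E'
from rig import r
from h import *
c=r.capture("wrist");cv2.imwrite("pics/w4.png",c["frame"][:,:,::-1])
s=r.state()
try:
    S=r.capture("side");b=bone(S,proj(S,[.5563,.2555,.022]),.018);b.pop("k");print(b)
    p=proj(c,[.5563,.2555,.018]);b=bone(c,p,.018);b.pop("k");print(p,b)
except Exception as e: print(e)
print(go(s,[.5563,.2555,.25],.402))
print("jaw obs",go(s,[.609,-.173,.25],0.9))
E
```

```text
t: 6.65
position: [0.5566, 0.2563, 0.0327]
eef_rot: [0.98, 0.2, 0.0, -0.0]
contact_force: [-0.3, 0.2, -1.0]
grip_width: 0.0136
grasp_force: 29.4
t: 7.05
position: [0.5563, 0.2562, 0.032]
eef_rot: [0.98, 0.2, 0.0, -0.0]
contact_force: [0.3, -0.2, 0.1]
grip_width: 0.0322
grasp_force: 0.0
t: 7.85
position: [0.5568, 0.2564, 0.255]
eef_rot: [0.98, 0.2, 0.002, -0.0]
contact_force: [-0.4, -0.3, 0.0]
grip_width: 0.0321
grasp_force: 0.0
{'centre': array([0.5518, 0.2569]), 'dims': array([ 71.7, 103.5]), 'head': 0.397, 'pix': array([158.4, 307.3])}
[284.76464746 189.68709022] {'centre': array([0.5484, 0.2661]), 'dims': array([47.9, 92. ]), 'head': 0.394, 'pix': array([283.3, 189.9])}
(array([-0.0009,  0.0006,  0.0051,  0.0001]), 'q6 1.50 heading 0.402')
jaw obs (array([-0.1201,  0.4156,  0.0047, -0.4979]), 'q6 1.50 heading 0.402')
```

View pics/w4.png

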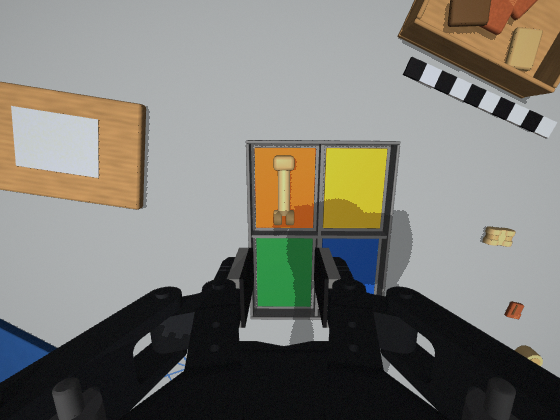

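The long bone lies centred and lengthwise on orange: it spans rows 155–223 against the pad's 147–229, and both are centred near column 284. Next is the jaw.

```bash
python3 -m pendant '[-0.008,0.03,0,-0.03, -0.02,0.07,0,-0.06, -0.034,0.117,0,-0.09, -0.047,0.163,0,-0.12, -0.06,0.21,0,-0.15, -0.074,0.257,0,-0.18, -0.087,0.3,0,-0.2, -0.1,0.345,0,-0.22, -0.11,0.38,0,-0.24, -0.117,0.405,0,-0.254, -0.12,0.4156,0.0047,-0.254, -0.12,0.4156,0.0047,-0.254,-0.12,0.4156,0.0047,-0.254]' 0.055
python3 - <<'E'
from rig import r
from h import *
c=r.capture("wrist");cv2.imwrite("pics/w5.png",c["frame"][:,:,::-1]);np.savez("w5.npz",**c);s=r.state()
p=proj(c,[.609,-.173,.012])
for z in(.010,.014):
    b=bone(c,p,z);print(p,b["centre"],b["dims"],b["head"],b["pix"])
print(go(s,[*b["centre"],.0245],b["head"]))
E
```

```text
t: 9.25
position: [0.608, -0.1721, 0.2462]
eef_rot: [0.947, 0.322, -0.001, -0.001]
contact_force: [-0.2, 0.6, -0.4]
grip_width: 0.055
grasp_force: 0.0
[285.90507693 188.6083789 ] [ 0.6045 -0.1733] [15.3 72.4] 0.662 [284.  188.6]
[285.90507693 188.6083789 ] [ 0.6051 -0.1728] [15.1 71.6] 0.662 [284.  188.6]
(array([-0.0029, -0.0008,  0.2222, -0.0052]), 'q6 0.54 heading 0.657')
```

View pics/w5.png

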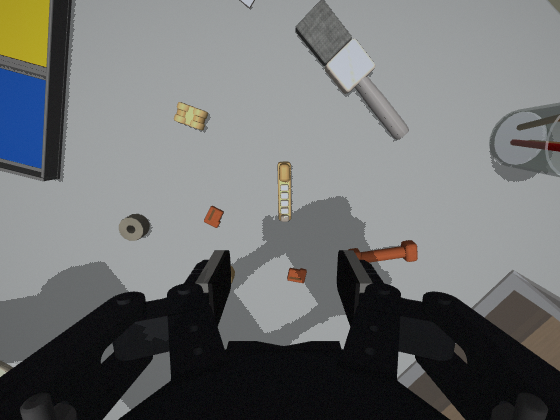

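The jaw is vertical in the image at column 284, rows 161–221, with its branch end at the top. The ankle bone is at (191,115), the whorl at (134,227), and the handle well to the right. Allowing for which edges make up the outline, the jaw centre is about (0.6064,-0.1718).

```bash
python3 -m pendant '[-0.0011,-0.0012,0.04,-0.005, -0.0011,-0.0012,0.085,-0.005, -0.0011,-0.0012,0.13,-0.005, -0.0011,-0.0012,0.17,-0.005, -0.0011,-0.0012,0.2,-0.005, -0.0011,-0.0012,0.215,-0.005, -0.0011,-0.0012,0.222,-0.005,-0.0011,-0.0012,0.222,-0.005,-0.0011,-0.0012,0.222,-0.005]' 0.055 30
python3 -m pendant '[0,0,0,0,0,0,0,0,0,0,0,0,0,0,0,0,0,0,0,0,0,0,0,0,0,0,0,0]' 0.005 30
python3 -m pendant '[0,0,-0.01,0, 0,0,-0.03,0, 0,0,-0.06,0, 0,0,-0.09,0, 0,0,-0.11,0, 0,0,-0.12,0,0,0,-0.12,0]'
python3 - <<'E'
from rig import r
from h import *
s=r.state();c=r.capture("wrist");cv2.imwrite("pics/w6.png",c["frame"][:,:,::-1]);print(go(s,[.4469,.21,s["position"][2]],.398))
E
```

```text
t: 10.2
position: [0.6077, -0.173, 0.0267]
eef_rot: [0.946, 0.325, 0.001, 0.001]
contact_force: [-0.0, 0.5, -0.4]
grip_width: 0.0551
grasp_force: 0.0
t: 10.9
position: [0.6072, -0.1731, 0.0261]
eef_rot: [0.946, 0.325, 0.0, 0.0]
contact_force: [-2.0, -0.4, 8.7]
grip_width: 0.0151
grasp_force: 30.8
t: 11.6
position: [0.6074, -0.1732, 0.1468]
eef_rot: [0.946, 0.325, 0.001, 0.001]
contact_force: [-0.3, 0.1, -1.6]
grip_width: 0.0153
grasp_force: 29.7
(array([ 0.1086, -0.401 , -0.0007,  0.2631]), 'q6 0.54 heading 0.661')
```

View pics/w6.png

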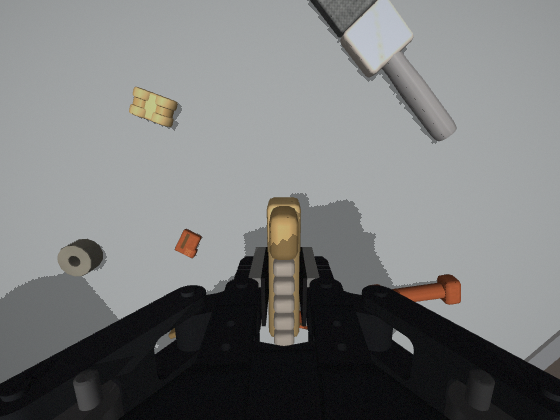

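The jaw is held upright, branch at (285,235), teeth below it. Carrying it to green.

```bash
python3 -m pendant '[0.008,-0.03,0,0.02, 0.019,-0.07,0,0.046, 0.031,-0.115,0,0.075, 0.043,-0.16,0,0.105, 0.056,-0.207,0,0.135, 0.069,-0.253,0,0.165, 0.08,-0.297,0,0.194, 0.092,-0.34,0,0.222, 0.101,-0.372,0,0.244, 0.106,-0.392,0,0.257, 0.1086,-0.401,0,0.263, 0.1086,-0.401,0,0.263,0.1086,-0.401,0,0.263,0.1086,-0.401,0,0.263]'
python3 - <<'E'
from rig import r
from h import *
s=r.state();c=r.capture("wrist");np.savez("w7.npz",**c);print(go(s,[.4469,.21,.035],.398))
for col in("orange","yellow","green","blue"):
    for k in blobs(c,col,300)[0]:
        w=np.array([plane(c,q[0],.008)[:2] for q in k]).astype(np.float32)*1000
        print(col,cen(k).round(),cv2.contourArea(k),cv2.minAreaRect(w))
E
```

```text
t: 13.05
position: [0.4468, 0.2093, 0.1451]
eef_rot: [0.98, 0.197, -0.0, 0.0]
contact_force: [0.3, 0.9, -0.0]
grip_width: 0.0152
grasp_force: 29.7
(array([ 0.0004, -0.0006,  0.1101, -0.0008]), 'q6 1.49 heading 0.397')
yellow [393.  65.] 12224.5 ((587.8258056640625, 172.7054443359375), (99.30856323242188, 76.17378997802734), 22.72303009033203)
green [284. 192.] 6360.5 ((448.2239074707031, 210.84426879882812), (100.06201171875, 75.81895446777344), 22.685619354248047)
blue [ 10. 367.] 456.0 ((169.14227294921875, 417.94708251953125), (29.034793853759766, 45.11122512817383), 55.52415466308594)
blue [381. 204.] 8916.5 ((481.19073486328125, 128.12217712402344), (103.19546508789062, 76.10078430175781), 22.711380004882812)
```

```bash
python3 -m pendant '[0.0004,-0.0006,0.03,0, 0.0004,-0.0006,0.065,0, 0.0004,-0.0006,0.09,0, 0.0004,-0.0006,0.1,0, 0.0004,-0.0006,0.105,0, 0.0004,-0.0006,0.108,0, 0.0004,-0.0006,0.110,0,0.0004,-0.0006,0.110,0,0.0004,-0.0006,0.110,0]'
python3 -m pendant '[0,0,0,0,0,0,0,0,0,0,0,0,0,0,0,0]' 0.034
python3 -m pendant '[0,0,-0.01,0, 0,0,-0.03,0, 0,0,-0.07,0, 0,0,-0.11,0, 0,0,-0.15,0, 0,0,-0.19,0, 0,0,-0.21,0,0,0,-0.215,0]'
python3 - <<'E'
from rig import r
from h import *
c=r.capture("wrist");cv2.imwrite("pics/w8.png",c["frame"][:,:,::-1]);np.savez("w8.npz",**c)
s=r.state()
w1=dict(np.load("w1.npz"));T=dict(np.load("top0.npz"))
for C,p in((w1,(261,42)),(T,(349,238))):
    b=bone(C,p,.015);print(b["centre"],b["dims"],b["head"],b["pix"])
print("vert obs",go(s,[.456,-.173,.25],0.0))
E
```

```text
t: 14.0
position: [0.4468, 0.2111, 0.0359]
eef_rot: [0.98, 0.198, 0.001, -0.0]
contact_force: [-0.3, -0.3, -0.8]
grip_width: 0.0149
grasp_force: 29.7
t: 14.4
position: [0.4465, 0.211, 0.0353]
eef_rot: [0.98, 0.198, 0.0, -0.0]
contact_force: [0.0, 1.1, -0.7]
grip_width: 0.0341
grasp_force: 0.0
t: 15.2
position: [0.4472, 0.2112, 0.2533]
eef_rot: [0.98, 0.198, 0.002, -0.0]
contact_force: [0.0, 0.6, -0.9]
grip_width: 0.0343
grasp_force: 0.0
[ 0.4539 -0.168 ] [49.1 49.8] 1.42 [261.4  43.7]
[ 0.4552 -0.1666] [48.9 50. ] 2.999 [348.9 238.4]
vert obs (array([-0.1406,  0.3576,  0.0021,  0.3982]), 'q6 1.49 heading 0.398')
```

View pics/w8.png

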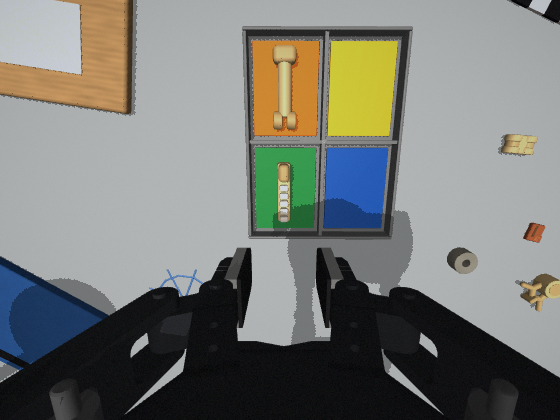

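The jaw stands centred and lengthwise on green: rows 162–222 at column 284, against pad rows 147–230. The long bone is fine on orange. Next is the vertebra.

```bash
python3 -m pendant '[-0.012,0.03,0,0.1, -0.028,0.07,0,0.2, -0.045,0.115,0,0.3, -0.063,0.16,0,0.42, -0.08,0.205,0,0.54, -0.098,0.25,0,0.66, -0.113,0.287,0,0.78, -0.127,0.323,0,0.89, -0.136,0.346,0,0.98, -0.1406,0.3576,0.002,1.04, -0.1406,0.3576,0.002,1.04, -0.1406,0.3576,0.002,1.04,-0.1406,0.3576,0.002,1.04]' 0.06
python3 - <<'E'
from rig import r
from h import *
c=r.capture("wrist");np.savez("w9.npz",**c);s=r.state();print(s["position"],go(s,s["position"]))
p=proj(c,[.456,-.173,.012]);b=bone(c,p,.015);print(p,b["pix"])
u,v=b["pix"].astype(int)
cv2.imwrite("pics/w9.png",cv2.resize(c["frame"][v-50:v+50,u-65:u+65,::-1],None,fx=6,fy=6,interpolation=cv2.INTER_CUBIC));print(u-65,v-50)
E
```

```text
t: 16.55
position: [0.4552, -0.1722, 0.2479]
eef_rot: [0.949, -0.314, -0.001, -0.0]
contact_force: [0.2, 0.1, 0.5]
grip_width: 0.0601
grasp_force: 0.0
[ 0.4553634  -0.17227457  0.24806248] (array([0., 0., 0., 0.]), 'q6 1.73 heading -0.640')
[283.4644597  187.11283332] [284.2 187.5]
219 137
```

View pics/w9.png

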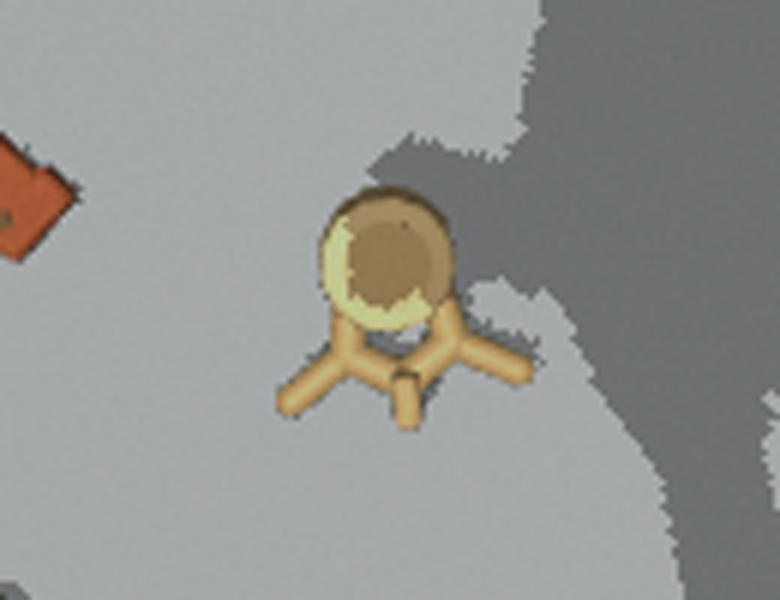

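In the 6× crop, the drum's top is centred at (388,262), the wing tips at (287,405) and (525,372), and the spine tip at (408,422), so the spine points toward tool −x.

```bash
python3 - <<'E'
from rig import r
from h import *
c=dict(np.load("w9.npz"));T=dict(np.load("top0.npz"));s=r.state()
f=lambda p:np.array(p)/6-.5+[219.5,137.5]
D=plane(c,f((388,262)),.022);Wm=[plane(c,f(p),.011) for p in((287,405),(525,372))];sp=plane(c,f((408,422)),.011)
rad=[np.linalg.norm(plane(c,f(p),.022)-plane(c,f(q),.022)) for p,q in(((322,262),(455,262)),((388,193),(388,331)))]
W=Wm[1]-Wm[0];a=(np.arctan2(W[1],W[0])+np.pi/2);d=(sp-D)[:2];print("drum",D,"diam",rad,"wing span",np.linalg.norm(W),"perp",a%np.pi-np.pi,"spine hd",np.arctan2(d[1],d[0])-np.pi,np.linalg.norm(d),"wing x",np.linalg.norm((sum(Wm)/2-D)[:2]))
hsv=cv2.HoughCircles(cv2.resize(cv2.cvtColor(T["frame"],cv2.COLOR_RGB2GRAY)[220:260,330:370],None,fx=8,fy=8,interpolation=cv2.INTER_CUBIC),cv2.HOUGH_GRADIENT,1,100,param1=80,param2=15,minRadius=35,maxRadius=70)
print(hsv)
if hsv is not None:
    q=hsv[0,0,:2]/8-.5+.0625+[330,220];print(q,proj(T,D),tri([(T,q),(c,f((388,262)))]))
n=np.deg2rad
h=np.arctan2(d[1],d[0])
E
```

```text
drum [ 0.46356064 -0.17892371  0.022     ] diam [np.float64(0.02668608300054621), np.float64(0.02784021012514113)] wing span 0.05068350263499884 perp -0.4988884013998449 spine hd -0.5214207686051671 0.03603905862319605 wing x 0.02876370346883778
None
```

Diameter 27–28 mm, spine reach 36 mm and wing offset 29 mm all fit the vertebra. Grasping at the drum with tool heading −0.51.

```bash
python3 -m pendant '[0.0114,0.0003,0.04,-0.13, 0.0114,0.0003,0.085,-0.13, 0.0114,0.0003,0.13,-0.13, 0.0114,0.0003,0.17,-0.13, 0.0114,0.0003,0.2,-0.13, 0.0114,0.0003,0.215,-0.13, 0.0114,0.0003,0.221,-0.13,0.0114,0.0003,0.2235,-0.13,0.0114,0.0003,0.2235,-0.13]' 0.06 25
python3 -m pendant '[0,0,0,0,0,0,0,0,0,0,0,0,0,0,0,0,0,0,0,0,0,0,0,0]' 0.015 25
python3 -m pendant '[0,0,-0.01,0, 0,0,-0.03,0, 0,0,-0.06,0, 0,0,-0.09,0, 0,0,-0.11,0, 0,0,-0.12,0,0,0,-0.12,0]'
python3 - <<'E'
from rig import r
from h import *
s=r.state();c=r.capture("wrist");cv2.imwrite("pics/w10.png",c["frame"][:,:,::-1]);print(go(s,[.4813,.128,s["position"][2]],.398))
E
```

```text
t: 17.5
position: [0.4649, -0.1801, 0.0253]
eef_rot: [0.968, -0.253, 0.0, 0.0]
contact_force: [-0.6, 0.0, 0.1]
grip_width: 0.0597
grasp_force: 0.0
t: 18.1
position: [0.4649, -0.1805, 0.0256]
eef_rot: [0.967, -0.253, 0.001, 0.0]
contact_force: [-0.6, 0.5, 9.7]
grip_width: 0.027
grasp_force: 24.0
t: 18.8
position: [0.465, -0.1805, 0.1461]
eef_rot: [0.967, -0.253, 0.001, 0.0]
contact_force: [0.5, 0.3, -0.7]
grip_width: 0.0268
grasp_force: 24.8
(array([-1.369e-01, -2.770e-01, -3.000e-04, -9.099e-01]), 'q6 1.59 heading -0.512')
```

View pics/w10.png

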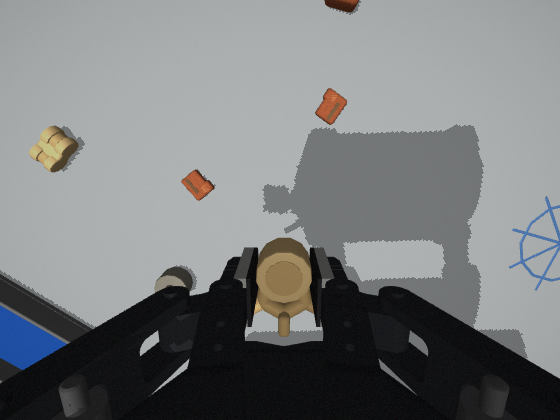

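The vertebra is held by the drum, which is at (284,275), with its spine at (284,322). The carry target puts its origin at the blue pad's centre.

```bash
python3 -m pendant '[-0.011,-0.024,0,-0.09, -0.027,-0.059,0,-0.19, -0.045,-0.098,0,-0.31, -0.063,-0.137,0,-0.43, -0.081,-0.176,0,-0.55, -0.098,-0.212,0,-0.67, -0.113,-0.244,0,-0.77, -0.124,-0.268,0,-0.85, -0.13,-0.281,0,-0.9, -0.1314,-0.2842,0,-0.91, -0.1314,-0.2842,0,-0.91,-0.1314,-0.2842,0,-0.91,-0.1314,-0.2842,0,-0.91]'
python3 - <<'E'
from rig import r
from h import *
s=r.state();print(go(s,[.4896,.1315,.0345],.398))
E
```

```text
t: 20.15
position: [0.4891, 0.1309, 0.1447]
eef_rot: [0.98, 0.197, -0.0, 0.0]
contact_force: [-0.6, -0.3, 0.2]
grip_width: 0.0271
grasp_force: 24.9
(array([ 0.0007, -0.0004,  0.1102, -0.0021]), 'q6 1.32 heading 0.396')
```

```bash
python3 -m pendant '[0.0007,-0.0004,0.03,0, 0.0007,-0.0004,0.065,0, 0.0007,-0.0004,0.09,0, 0.0007,-0.0004,0.1,0, 0.0007,-0.0004,0.105,0, 0.0007,-0.0004,0.108,0, 0.0007,-0.0004,0.110,0,0.0007,-0.0004,0.110,0,0.0007,-0.0004,0.110,0]'
python3 -m pendant '[0,0,0,0,0,0,0,0,0,0,0,0,0,0,0,0]' 0.041
python3 -m pendant '[0,0,-0.01,0, 0,0,-0.03,0, 0,0,-0.07,0, 0,0,-0.11,0, 0,0,-0.15,0, 0,0,-0.19,0, 0,0,-0.21,0,0,0,-0.215,0]'
python3 - <<'E'
from rig import r
from h import *
c=r.capture("wrist");cv2.imwrite("pics/w11.png",c["frame"][:,:,::-1])
s=r.state();w5=dict(np.load("w5.npz"));T=dict(np.load("top0.npz"))
P=[]
for C,p in((w5,(191,115)),(T,(284,169))):
    b=bone(C,p,.011);P.append((C,b["pix"]));print(b["centre"],b["dims"],b["head"])
print(tri(P))
b=bone(w5,(191,115),.011)
print(go(s,[.612,-.0305,.25],b["head"]))
E
```

```text
t: 21.05
position: [0.4899, 0.1326, 0.0354]
eef_rot: [0.98, 0.198, 0.0, 0.0]
contact_force: [0.2, 0.1, -1.1]
grip_width: 0.0266
grasp_force: 24.9
t: 21.45
position: [0.4896, 0.1325, 0.0348]
eef_rot: [0.98, 0.198, 0.0, -0.0]
contact_force: [-0.6, 0.4, 0.3]
grip_width: 0.0409
grasp_force: 0.0
t: 22.25
position: [0.4904, 0.1327, 0.2529]
eef_rot: [0.98, 0.198, 0.002, 0.0]
contact_force: [-0.0, 0.7, 0.4]
grip_width: 0.0412
grasp_force: 0.0
[ 0.6088 -0.0321] [22.5 36.1] 1.878
[ 0.6098 -0.0311] [23.7 34.4] 1.849
(array([ 0.60939228, -0.03165001,  0.01132459]), np.float64(0.0004751469388388106))
(array([ 0.0491,  0.1976,  0.0023, -1.4799]), 'q6 1.32 heading 0.398')
```

View pics/w11.png

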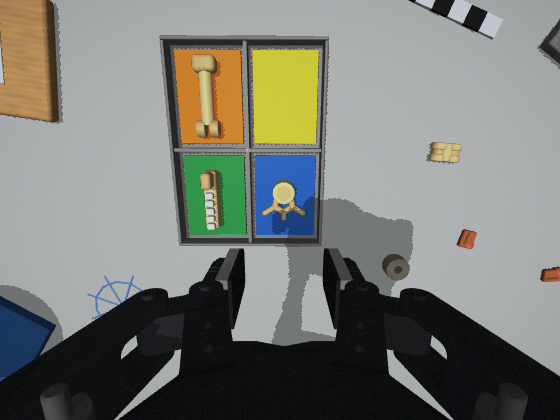

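The vertebra sits upright and centred on blue, with its drum at (284,192); the others are undisturbed. Next is the ankle bone, at (0.609,−0.032,0.011) with heading 1.87. Two views agree on its position and size.

```bash
python3 -m pendant '[0.003,0.012,0,-0.13, 0.008,0.035,0,-0.27, 0.013,0.058,0,-0.41, 0.018,0.08,0,-0.55, 0.024,0.103,0,-0.69, 0.029,0.126,0,-0.83, 0.034,0.148,0,-0.97, 0.039,0.168,0,-1.11, 0.043,0.184,0,-1.25, 0.045,0.194,0,-1.37, 0.0458,0.1977,0.002,-1.45, 0.0458,0.1977,0.002,-1.47, 0.0458,0.1977,0.002,-1.47,0.0458,0.1977,0.002,-1.47]' 0.055 25
python3 - <<'E'
from rig import r
from h import *
c=r.capture("wrist");s=r.state();T=dict(np.load("top0.npz"))
b=bone(c,proj(c,[.609,-.032,.011]),.010);print(b["centre"],b["dims"],b["head"],tri([(c,b["pix"]),(T,bone(T,(284,169),.01)["pix"])]))
print(go(s,[*b["centre"],.0245],b["head"]),go(s,[.6092,-.0318,.0245],b["head"]))
E
```

```text
t: 23.7
position: [0.6081, -0.0316, 0.2474]
eef_rot: [0.595, 0.804, -0.0, -0.0]
contact_force: [-0.2, -0.0, -0.7]
grip_width: 0.0546
grasp_force: 0.0
[ 0.6084 -0.0321] [21.3 35.5] 1.875 (array([ 0.60859017, -0.03096844,  0.01583414]), np.float64(0.000306355127538604))
(array([-6.000e-04,  2.000e-04,  2.231e-01, -8.300e-03]), 'q6 -0.45 heading 1.867') (array([-0.0005,  0.001 ,  0.2231, -0.0083]), 'q6 -0.45 heading 1.867')
```

```bash
python3 -m pendant '[-0.0005,0.0005,0.04,-0.008, -0.0005,0.0005,0.085,-0.008, -0.0005,0.0005,0.13,-0.008, -0.0005,0.0005,0.17,-0.008, -0.0005,0.0005,0.2,-0.008, -0.0005,0.0005,0.215,-0.008, -0.0005,0.0005,0.221,-0.008,-0.0005,0.0005,0.2235,-0.008,-0.0005,0.0005,0.2235,-0.008]' 0.055 25
python3 -m pendant '[0,0,0,0,0,0,0,0,0,0,0,0,0,0,0,0,0,0,0,0,0,0,0,0]' 0.01 25
python3 -m pendant '[0,0,-0.01,0, 0,0,-0.03,0, 0,0,-0.06,0, 0,0,-0.09,0, 0,0,-0.11,0, 0,0,-0.12,0,0,0,-0.12,0]'
python3 - <<'E'
from rig import r
from h import *
s=r.state();c=r.capture("wrist");cv2.imwrite("pics/w12.png",c["frame"][:,:,::-1]);print(go(s,[.5902,.1737,s["position"][2]],.398))
E
```

```text
t: 24.65
position: [0.6098, -0.0324, 0.0254]
eef_rot: [0.591, 0.806, 0.0, 0.001]
contact_force: [0.8, 0.6, 0.9]
grip_width: 0.0549
grasp_force: 0.0
t: 25.25
position: [0.6096, -0.0323, 0.0252]
eef_rot: [0.591, 0.806, 0.0, 0.001]
contact_force: [-1.2, 0.9, 7.5]
grip_width: 0.0212
grasp_force: 28.5
t: 25.95
position: [0.6097, -0.0324, 0.1458]
eef_rot: [0.591, 0.806, 0.001, 0.001]
contact_force: [-0.1, -0.7, -0.9]
grip_width: 0.0211
grasp_force: 27.5
(array([ 2.0240e-01,  4.3300e-02, -1.0000e-04,  1.4781e+00]), 'q6 -0.46 heading 1.876')
```

View pics/w12.png

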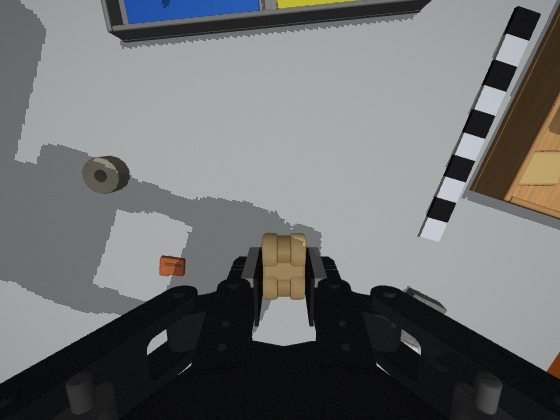

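The ankle bone is held squarely at (284,266). Carrying it to yellow.

```bash
python3 -m pendant '[0.01,0.002,0,0.12, 0.03,0.006,0,0.26, 0.05,0.011,0,0.4, 0.072,0.015,0,0.54, 0.095,0.02,0,0.68, 0.118,0.025,0,0.82, 0.14,0.03,0,0.96, 0.16,0.034,0,1.1, 0.178,0.038,0,1.23, 0.192,0.041,0,1.35, 0.2,0.043,0,1.44, 0.2024,0.0433,0,1.478, 0.2024,0.0433,0,1.478,0.2024,0.0433,0,1.478,0.2024,0.0433,0,1.478]'
python3 - <<'E'
from rig import r
from h import *
s=r.state();print(go(s,[.5902,.1737,.034],.398))
E
```

```text
t: 27.5
position: [0.5894, 0.1734, 0.1437]
eef_rot: [0.98, 0.198, -0.0, 0.0]
contact_force: [0.5, 0.1, 0.5]
grip_width: 0.0214
grasp_force: 27.5
(array([9.000e-04, 1.000e-04, 1.097e-01, 9.000e-04]), 'q6 1.36 heading 0.399')
```

```bash
python3 -m pendant '[0.0009,0,0.03,0, 0.0009,0,0.065,0, 0.0009,0,0.09,0, 0.0009,0,0.1,0, 0.0009,0,0.105,0, 0.0009,0,0.108,0, 0.0009,0,0.1097,0,0.0009,0,0.1097,0,0.0009,0,0.1097,0]'
python3 -m pendant '[0,0,0,0,0,0,0,0,0,0,0,0,0,0,0,0]' 0.036
python3 -m pendant '[0,0,-0.01,0, 0,0,-0.03,0, 0,0,-0.07,0, 0,0,-0.11,0, 0,0,-0.15,0, 0,0,-0.19,0, 0,0,-0.21,0,0,0,-0.215,0]'
python3 -m pendant '[-0.03,0.02,0,0, -0.07,0.05,0,0, -0.11,0.08,0,0, -0.14,0.11,0,0, -0.15,0.12,0,0,-0.15,0.12,0,0,-0.15,0.12,0,0]'
python3 - <<'E'
from rig import r
from h import *
c=r.capture("wrist");t=r.capture("top")
a=t["frame"][130:290,110:270];b=t["frame"][130:290,260:460]
im=np.hstack([cv2.resize(a,(390,390)),cv2.resize(b,(400,320))if 0 else cv2.resize(b,(400,390))]);cv2.imwrite("pics/t13.png",im[:,:,::-1]);cv2.imwrite("pics/w13.png",c["frame"][:,:,::-1])
E
```

```text
t: 28.4
position: [0.5908, 0.1742, 0.0353]
eef_rot: [0.98, 0.198, 0.001, 0.0]
contact_force: [-0.2, 0.2, -0.1]
grip_width: 0.0212
grasp_force: 27.5
t: 28.8
position: [0.5904, 0.1741, 0.0346]
eef_rot: [0.98, 0.198, 0.0, -0.0]
contact_force: [-0.1, -0.0, 0.2]
grip_width: 0.036
grasp_force: 0.0
t: 29.6
position: [0.5913, 0.1743, 0.2532]
eef_rot: [0.98, 0.198, 0.002, 0.0]
contact_force: [0.6, 0.1, -1.0]
grip_width: 0.0361
grasp_force: 0.0
t: 30.3
position: [0.4989, 0.0058, 0.2495]
eef_rot: [0.98, 0.197, 0.0, -0.0]
contact_force: [-0.0, 0.1, -0.0]
grip_width: 0.0359
grasp_force: 0.0
```

View pics/w13.png

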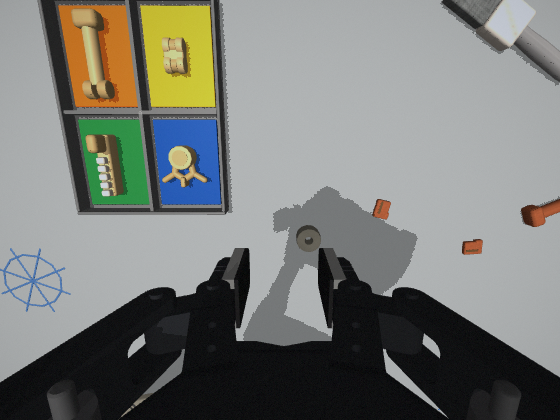

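View pics/t13.png

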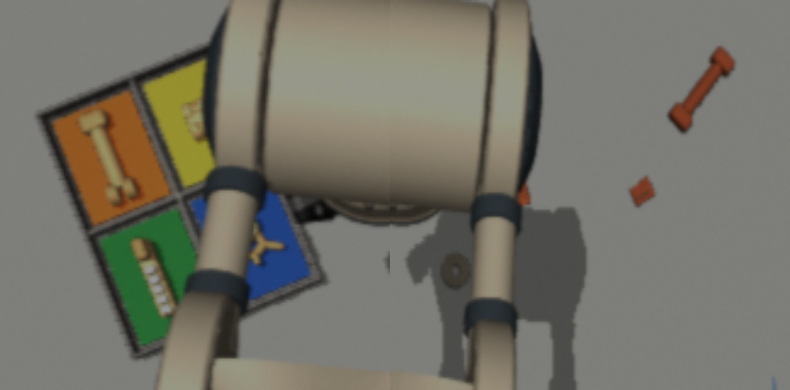

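All four bones lie upright in the middle of their compartments. The wrist view shows the ankle bone at (174,55), vertebra (182,165), jaw (103,165) and long bone (93,55). The whorl at (308,238) and the handle are where they were.

```bash
python3 -c "
from rig import r
print(r.hand_in())"
```

```text
the job is handed in; nothing more can be done
None
```

The job is handed in at about 30 s: all four bones were set down upright, each in the middle of its own compartment, with the limb bone and jaw lengthwise, and the clay handle and stone whorl were left untouched.

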